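Reload the bench shaker and shift it to fast

ROBOT

A 7-joint arm with a two-finger parallel gripper is mounted at the origin on the work surface. World frame = base frame: x ahead of the robot, y to its left, z up, the work surface at z = 0. Lengths are in m, angles in degrees, forces in N, time in s.
With the tool pointing down it reaches from about 0.425 to 0.875 m from the base axis. Payload 4.7 kg.
Tool frame: the origin (TCP) lies where the fingers leave the gripper's body, on its centre line; the fingertips stand 70 mm ahead of it and the grasp point (between the pads) lies 51 mm ahead of it (env.tip_reach is the distance from the TCP to the fingertips, in m); z points along the fingers, x is the direction in which the jaws open and shut, and the axes are right-handed (so a half turn about z gives the same grasp; the last joint's range is limited). The gripper opens to 87 mm and grips with 3 to 60 N. Pads are 19 mm wide; open, the fingers measure 117 mm over their backs; the gripper's body (75 mm by 190 mm) begins 51 mm behind the grasp point.
Start: joints at [77.699, 18.392, -4.016, 83.108, 1.295, 78.541, -3.26], TCP at [0.147, -0.633, 0.292] pointing down, gripper open.
Joint ranges: [-163.93, 163.93], [-17.29, 119.83], [-79.2, 71.16], [3.27, 140.29], [-89.18, 269.18], [5.43, 117.66], [-154.24, 154.24]. Speed limits (degrees/s): [147.25, 147.25, 180, 180, 180, 180, 180].

INTERFACE

Orientations are given as [roll, pitch, yaw] about the fixed x, y, z axes, in that order (R = Rz(yaw) Ry(pitch) Rx(roll)).
In Python, from cell import env, optics, order gives the robot as it stands.
- The arm moves only by the shell command python3 -m creep 'ROWS' [FORCE]. ROWS is JSON, a list of rows, each a list of 7 numbers: the shift along the tool's x, y, z in cm, then the turn, a rotation vector about the tool's x, y, z in rad, then the opening, from 0 (shut) to 1 (fully open). A call has 1 to 20 rows; each row shifts and turns the pose as measured when the row begins, along the tool's axes as they then stand; what a row does not reach is not made up. A row lasts 1/10 s, in which the tool goes at most 50 mm and 8.59 degrees, less where a joint would pass 70% of its speed; a pose out of reach is approached as far as the arm can. A call with a gripper value outside its range is refused whole. The fingers move at their own pace and stop on an object; FORCE is the grip in N (left out, the last holds). Time passes only in rows, so rows that do not move let the fingers close. It gives the time, the measured TCP pose, the force and the opening at its end, in the units of the state.
- env.get_obs(): the state, without advancing time (a new reading comes with each control period).
- optics.read_camera(name): name is "scene" or "side" or "wrist"; returns a dict with "frame" (384x512x3 uint8, blue, green, red), "z_map" (384x512 float32, m along the optical axis (not along the pixel's ray), 0 where there is no reading), "fx", "fy", "cx", "cy" (pixels), "distortion" ([k1, k2, p1, p2, k3] as OpenCV has them; the pictures are not rectified), "R" (3x3) and "t" (3): a world point X has camera coordinates R X + t; the wrist camera has in their place "hand_eye" (4x4, takes a point from camera to tool coordinates, whose origin is the TCP and whose axes are the tool frame's). Camera axes: x right, y down, z forward; pixel columns grow to the right and rows downward; lengths in m; the calibration is good to about 2 mm. A picture is of the moment at which its call begins: read the wrist's pose just before it.
- order.sign_off(): hands the job in, once; it reports no verdict.
The state is a dict: "time_s": time; "qpos": joint angles; "joint_velocities": joint speeds; "effort": joint torques, N m; "tool_pos": TCP position; "tool_rot": TCP orientation; "force": force on the tool from outside, world axes, zero at the start; "wrist_torque": the same for the moment, N m; "grip_width": finger opening in m.
Only numpy, scipy, OpenCV 4.12 (cv2) and the standard library are available. Lean on these libraries where they do the work, as an engineer would, in place of code of your own. Each camera call takes 0.05 s, during which the arm holds its last target. There are 200 camera calls.

TASK

Switch the shaker off at its isolator toggle, then with the power off: take the finished jars (blue lids) off its platform and stand them upright in the steel tray on the bench, shift its gear lever from slow (near left) across neutral to fast (far right, fully home), and stand every fresh jar (white lid) from the green mat upright on the shaker platform, each wholly on a yellow pad of its own. When all that is done, switch the isolator back on. Never take the lever out of a gear while the power is on, and leave the amber reagent bottle, the beaker and the blue box with the white lid where they are.

Things in the scene. Friction and masses are not known exactly. Their poses are not given: they have to be found in the camera images.
- shaker: White bench shaker, fixed. Housing 240 (x) by 370 (y) by 80 mm; origin under its centre, x away from the robot, y to its left. Left part: aluminium platform 220 x 220 mm centred at x 0, y +75 mm, top at z 88 mm, rim 5 mm thick and 8 mm above that, four yellow pads; finished jars start anywhere on it. Right part: steel gear gate centred at x 0, y -115 mm, top at z 89 mm.
- pad0 (a point): Centre of the near right yellow pad, on its top surface (88 mm above the bench). Pads are 88 mm across, 95 mm apart; a jar wholly on one is within 14 mm of its centre.
- pad1 (a point): Centre of the near left yellow pad, on its top surface (88 mm above the bench). Pads are 88 mm across, 95 mm apart; a jar wholly on one is within 14 mm of its centre.
- pad2 (a point): Centre of the far right yellow pad, on its top surface (88 mm above the bench). Pads are 88 mm across, 95 mm apart; a jar wholly on one is within 14 mm of its centre.
- pad3 (a point): Centre of the far left yellow pad, on its top surface (88 mm above the bench). Pads are 88 mm across, 95 mm apart; a jar wholly on one is within 14 mm of its centre.
- shift_knob (a point): Centre of the black ball knob of the gear lever, 34 mm across, on top of a 10 mm steel stem; 140 mm from the pivot, so about 170 mm above the bench when upright. Can be gripped from above; the lever stays where it is left (about 1 N at the knob to move it).
- shift_pivot (a point): Pivot of the gear lever, inside the housing, 30 mm above the bench; fixed. With c = shift_cross and f = shift_fore the knob lies at 140 mm x (sin f, -cos f sin c, cos f cos c) from it along the shaker's axes.
- shift_cross (a joint): Gear lever, sideways lean, rad: -0.28 left column (shaker +y), +0.28 right column (shaker -y). The H gate lets it change column only while shift_fore is within about 0.04 of 0 (neutral).
- shift_fore (a joint): Gear lever, fore-and-aft lean, rad: -0.28 fully near (shaker -x), 0 neutral, +0.28 fully far (shaker +x). In a gear the lever is held to its column (within about 0.03 rad). Slow = near left (orange dot), where it starts; fast = far right (green dot): shift_cross and shift_fore both about +0.28.
- isolator_box: Grey isolator box fixed to the bench, 100 (x) by 75 (y) by 50 mm high; origin at the centre of its underside, x away from the robot. A toggle lever stands at the middle of its top. Red mark on its -x end (off), green mark on its +x end (on).
- isolator (a joint): Toggle lever lean, rad: +0.4 on (leans to the box's +x, the green mark), -0.4 off (leans to -x, the red mark). Its pivot is at the middle of the box's top, 50 mm above the bench. A spring holds it at either end; it must be pushed past 0 with about 3 N near its tip, then snaps over by itself.
- isolator_tip (a point): Centre of the red 18 mm ball at the end of the toggle lever, 55 mm from the pivot, about 101 mm above the bench at either end of its throw.
- out_tray: Shallow open steel tray fixed on the bench for finished jars, 130 (x) by 190 (y) mm outside, walls 3 mm thick, 14 mm high, floor 3 mm thick; origin at the centre of its underside. Two jars fit side by side along its y.
- stock_mat: Thin green bench mat, fixed, 210 by 210 by 3 mm, origin at the centre of its underside; the fresh jars start on it, about 102 mm apart in a square along its axes.
- fresh0: Fresh amber jar with a white lid, 55 mm tall, 60 mm across (the lid, the top 13 mm, 57 mm), 0.11 to 0.22 kg with a heavy base; origin at the centre of its underside, z up along its axis. May be absent.
- fresh1: Fresh amber jar with a white lid, 55 mm tall, 60 mm across (the lid, the top 13 mm, 57 mm), 0.11 to 0.22 kg with a heavy base; origin at the centre of its underside, z up along its axis. May be absent.
- fresh2: Fresh amber jar with a white lid, 55 mm tall, 60 mm across (the lid, the top 13 mm, 57 mm), 0.11 to 0.22 kg with a heavy base; origin at the centre of its underside, z up along its axis. May be absent.
- fresh3: Fresh amber jar with a white lid, 55 mm tall, 60 mm across (the lid, the top 13 mm, 57 mm), 0.11 to 0.22 kg with a heavy base; origin at the centre of its underside, z up along its axis. May be absent.
- done0: Finished amber jar with a blue lid, 55 mm tall, 60 mm across (the lid, the top 13 mm, 57 mm), 0.11 to 0.22 kg with a heavy base; origin at the centre of its underside, z up along its axis. May be absent.
- done1: Finished amber jar with a blue lid, 55 mm tall, 60 mm across (the lid, the top 13 mm, 57 mm), 0.11 to 0.22 kg with a heavy base; origin at the centre of its underside, z up along its axis. May be absent.
- reagent: Bystander: amber reagent bottle, 170 mm tall, 72 mm across; origin at the centre of its underside.
- beaker: Bystander: glass beaker, 80 mm tall, 66 mm across; origin at the centre of its underside.
- tip_box: Bystander: closed blue box with a white lid, 85 by 120 by 55 mm, on the bench; origin at the centre of its underside.
Not all that is in view belongs to the job. Leave any pink look-alike of the fresh0 alone.

How it is judged (in metres and radians):
On the way, in this order (a step that is already met when the one before it is completed fails the run):
1. the isolator is switched off (value of joint isolator below -0.25 rad), for 0.2 s.
2. with the isolator off: finished jars upright in the steel tray, lever fully in fast, every fresh jar upright on a pad of its own (value of joint isolator below -0.25 rad and (distance between fresh0 and pad0 below 0.016 m or distance between fresh0 and pad1 below 0.016 m or distance between fresh0 and pad2 below 0.016 m or distance between fresh0 and pad3 below 0.016 m) and angle between each of fresh0, fresh1, fresh2, fresh3, done0, done1's own z axis and vertical below 0.15 rad and linear speed of each of fresh0, fresh1, fresh2, fresh3, done0, done1 below 0.03 m/s and (distance between fresh1 and pad0 below 0.016 m or distance between fresh1 and pad1 below 0.016 m or distance between fresh1 and pad2 below 0.016 m or distance between fresh1 and pad3 below 0.016 m) and (distance between fresh2 and pad0 below 0.016 m or distance between fresh2 and pad1 below 0.016 m or distance between fresh2 and pad2 below 0.016 m or distance between fresh2 and pad3 below 0.016 m) and (distance between fresh3 and pad0 below 0.016 m or distance between fresh3 and pad1 below 0.016 m or distance between fresh3 and pad2 below 0.016 m or distance between fresh3 and pad3 below 0.016 m) and x of done0 in the frame of out_tray between -0.065 and 0.065 m and y of done0 in the frame of out_tray between -0.095 and 0.095 m and z of done0 in the frame of out_tray between -0.005 and 0.012 m and x of done1 in the frame of out_tray between -0.065 and 0.065 m and y of done1 in the frame of out_tray between -0.095 and 0.095 m and z of done1 in the frame of out_tray between -0.005 and 0.012 m and value of joint each of shift_cross, shift_fore above 0.2 rad), for 0.2 s.
3. the isolator is switched back on (value of joint isolator above 0.25 rad), for 0.2 s.
At the end, for the whole second after the job is handed in: Isolator on (above +0.25 rad); lever in fast (shift_cross and shift_fore above 0.2 rad); every fresh jar standing upright (within 0.15 rad), its base centre within 16 mm of a pad's centre; every finished jar upright on the floor of the steel tray; all jars at rest ((distance between fresh0 and pad0 below 0.016 m or distance between fresh0 and pad1 below 0.016 m or distance between fresh0 and pad2 below 0.016 m or distance between fresh0 and pad3 below 0.016 m) and angle between each of fresh0, fresh1, fresh2, fresh3, done0, done1's own z axis and vertical below 0.15 rad and linear speed of each of fresh0, fresh1, fresh2, fresh3, done0, done1 below 0.03 m/s and (distance between fresh1 and pad0 below 0.016 m or distance between fresh1 and pad1 below 0.016 m or distance between fresh1 and pad2 below 0.016 m or distance between fresh1 and pad3 below 0.016 m) and (distance between fresh2 and pad0 below 0.016 m or distance between fresh2 and pad1 below 0.016 m or distance between fresh2 and pad2 below 0.016 m or distance between fresh2 and pad3 below 0.016 m) and (distance between fresh3 and pad0 below 0.016 m or distance between fresh3 and pad1 below 0.016 m or distance between fresh3 and pad2 below 0.016 m or distance between fresh3 and pad3 below 0.016 m) and x of done0 in the frame of out_tray between -0.065 and 0.065 m and y of done0 in the frame of out_tray between -0.095 and 0.095 m and z of done0 in the frame of out_tray between -0.005 and 0.012 m and x of done1 in the frame of out_tray between -0.065 and 0.065 m and y of done1 in the frame of out_tray between -0.095 and 0.095 m and z of done1 in the frame of out_tray between -0.005 and 0.012 m and value of joint each of shift_cross, shift_fore above 0.2 rad and value of joint isolator above 0.25 rad); the robot touches nothing.
It fails at once if the gear lever is out of gear while the isolator is on (value of joint isolator above 0.05 rad and value of joint shift_fore between -0.1 and 0.1 rad).
It fails at once if the reagent bottle, beaker or tip box is moved more than 30 mm (distance of any of reagent, beaker, tip_box from where it was at the start of the episode above 0.03 m).
Of fresh0, fresh1, fresh2, fresh3 only 2 to 4 are there at a start; the rules pass over those that are not, and their reading is None.
Of done0, done1 only 1 to 2 are there at a start; the rules pass over those that are not, and their reading is None.
At some moment in a run one of fresh0, fresh1, fresh2, fresh3 may be knocked a few centimetres aside while the robot is not near it.
It also fails if it takes over 210 s, if anything falls off the work surface, if the arm or the gripper's body presses on something with over 40 N, if the wrist force passes 120 N, or if a joint passes its speed limit or range.

## Working session

There is one attempt and no reset: what is moved stays moved. The work goes in short steps, Python scripts to look and compute and a shell command to move; the robot and the scene stay as the last step left them, time stands still between calls to the robot, and variables do not carry over. Pictures are saved under pics/ and viewed, on a budget of 14 in all, crops included, one or two more only if the job needs it, and the job is handed in when it is done.

```bash
ls; mkdir -p pics; cat > h.py <<'E'
import numpy as np, cv2
from cell import env, optics, order
from scipy.spatial.transform import Rotation as Ro
def cam(n):
    o=env.get_obs(); c=optics.read_camera(n)
    if n=='wrist':
        T=np.eye(4);T[:3,:3]=Ro.from_euler('xyz',o['tool_rot'],degrees=True).as_matrix();T[:3,3]=o['tool_pos']
        M=np.linalg.inv(T@np.array(c['hand_eye']));c['R']=M[:3,:3];c['t']=M[:3,3]
    c['R']=np.array(c['R']);c['t']=np.array(c['t'])
    c['K']=np.array([[c['fx'],0,c['cx']],[0,c['fy'],c['cy']],[0,0,1.]]);c['D']=np.array(c['distortion'],float)
    return c
def ray(c,uv):
    p=cv2.undistortPoints(np.array(uv,float).reshape(-1,1,2),c['K'],c['D']).reshape(-1,2)
    return -c['R'].T@c['t'], np.c_[p,np.ones(len(p))]@c['R']
def onplane(c,uv,z):
    o,d=ray(c,uv); return o+d*((z-o[2])/d[:,2])[:,None]
def cloud(c):
    h,w=c['z_map'].shape; v,u=np.mgrid[:h,:w]
    o,d=ray(c,np.c_[u.ravel(),v.ravel()]); return (o+d*c['z_map'].reshape(-1,1)).reshape(h,w,3)
def proj(c,X):
    return cv2.projectPoints(np.array(X,float).reshape(-1,1,3),cv2.Rodrigues(c['R'])[0],c['t'],c['K'],c['D'])[0].reshape(-1,2)
E
python3 - <<'E'
from h import *
o=env.get_obs();print(o)
for n in('scene','side'):
    c=cam(n);cv2.imwrite(f'pics/{n}0.png',c['frame']);print(n,-c['R'].T@c['t'],c['R'][2])
E
```

```text
pics
{'time_s': 0.0, 'qpos': array([77.69814402, 18.43903008, -4.01809217, 83.17561942,  1.29526415,
       78.53999607, -3.26299655]), 'joint_velocities': array([ 0.05207377,  0.02058437,  0.01828672,  0.02824165, -0.08301825,
        0.0402608 , -0.10490356]), 'effort': array([ 3.62542796e-04, -4.91284382e+01, -4.03770134e-01, -3.12527740e+01,
       -6.39860937e-02,  4.36292519e-02,  1.52546654e-04]), 'tool_pos': array([ 0.14731696, -0.63265165,  0.29115578]), 'tool_rot': array([ 1.79994789e+02,  1.09375672e-01, -7.68888973e+01]), 'force': array([ 0.47452731, -0.15669254,  0.38102361]), 'wrist_torque': array([-0.00593424,  0.00290409,  0.02452246]), 'grip_width': 0.0873328532574124}
scene [ 1.05953306 -0.81501858  0.98792654] [-0.35024024  0.66821977 -0.65636431]
side [ 0.16327207 -0.57069544  0.84240959] [ 0.40185535  0.61172324 -0.68140073]
```

View pics/scene0.png

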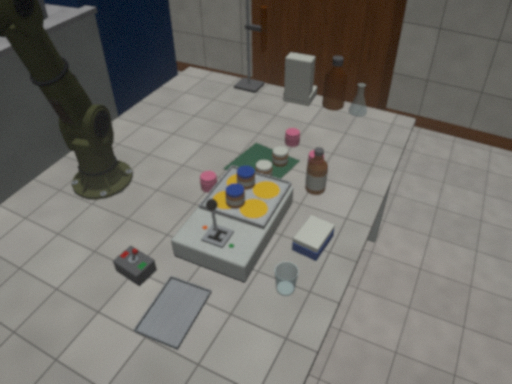

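View pics/side0.png

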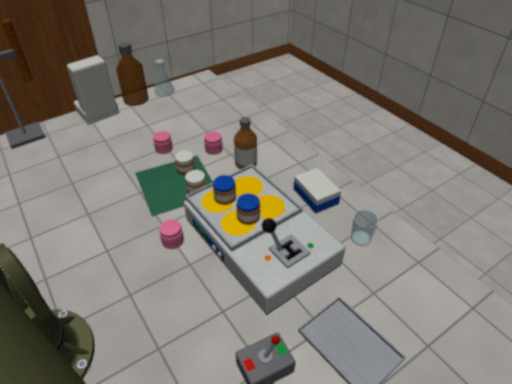

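Scene: blue lids at (235,193),(246,175); white lids at (264,167),(281,155); three pink decoys; knob (212,204), isolator (135,262), tray (175,310). The side view shows the same things, with only two fresh jars on the mat.

```bash
cat > m.py <<'E'
from h import *
def mask(c,name):
    hsv=cv2.cvtColor(c['frame'],cv2.COLOR_BGR2HSV);H,S,V=[hsv[...,i].astype(int) for i in range(3)]
    return {'yellow':(H>18)&(H<32)&(S>150)&(V>120),'blue':(H>105)&(H<130)&(S>120)&(V>60),
     'red':((H<6)|(H>174))&(S>170)&(V>70),'green':(H>40)&(H<85)&(S>150)&(V>70),'orange':(H>5)&(H<17)&(S>170)&(V>150),
     'white':(S<50)&(V>130),'black':V<40,'mat':(H>60)&(H<95)&(S>80)&(V<120)}[name].astype(np.uint8)
def blobs(m,amin=8):
    n,l,s,ce=cv2.connectedComponentsWithStats(m); return [(s[i,4],ce[i],l==i) for i in range(1,n) if s[i,4]>=amin]
E
python3 - <<'E'
from m import *
np.set_printoptions(precision=4,suppress=True)
allp=[]
for n in('scene','side'):
    c=cam(n);P=cloud(c);ok=c['z_map']>0;allp.append(P[ok])
    print('==',n)
    for k in('yellow','blue','red','green','orange','white','mat'):
        for a,ce,m in blobs(mask(c,k)):
            q=P[m.astype(bool)&ok]
            if len(q)<5: continue
            md=np.median(q,0)
            if not(-.1<md[2]<.25 and .1<np.hypot(*md[:2])<1 and md[1]>-1): continue
            if k in('white',) and a>1500: continue
            print(k,a,ce.round(1),md,'zr',np.percentile(q[:,2],[5,95]))
A=np.vstack(allp)
np.save('cloud.npy',A)
E
```

```text
== scene
yellow 52 [232.1 179.4] [0.4888 0.1168 0.0901] zr [0.0868 0.108 ]
yellow 319 [265.6 189.5] [0.6103 0.1223 0.0898] zr [0.0864 0.0928]
yellow 156 [221. 200.] [0.5072 0.0127 0.0894] zr [0.0869 0.1011]
yellow 359 [253.4 208.1] [0.6149 0.0275 0.0898] zr [0.0869 0.0931]
blue 146 [245.5 170.9] [0.5414 0.1186 0.1436] zr [0.1404 0.1465]
blue 149 [234.6 189.7] [0.5553 0.0231 0.1438] zr [0.1404 0.1466]
red 12 [124.1 254.1] [ 0.3488 -0.2752  0.0501] zr [0.0471 0.0532]
green 9 [141.7 265.3] [ 0.4228 -0.2843  0.0495] zr [0.048  0.0522]
white 162 [300.3  56.9] [0.4259 0.8422 0.22  ] zr [0.2166 0.2232]
white 125 [263.5 164.3] [0.5289 0.2745 0.0594] zr [0.0554 0.0626]
white 171 [222.7 183.1] [0.47   0.0816 0.0892] zr [0.0868 0.0936]
white 541 [261.  202.4] [0.6458 0.0603 0.0898] zr [0.0861 0.0983]
white 78 [249.1 194.1] [0.5711 0.0784 0.0891] zr [0.0862 0.0924]
white 8 [223.9 237.1] [ 0.5954 -0.1146  0.088 ] zr [0.0863 0.0892]
white 242 [  5.6 270.2] [ 0.0294 -0.4666 -0.0002] zr [-0.0035  0.0032]
white 115 [  3.4 333.6] [ 0.2    -0.6196 -0.0003] zr [-0.0034  0.0029]
white 1386 [290.7 364.8] 
[... 1491 characters left out ...]
77] zr [0.0856 0.0912]
white 200 [194.6 175.8] [0.5267 0.277  0.0574] zr [0.0464 0.0597]
white 802 [221.6 219.3] [0.4773 0.0625 0.0877] zr [0.0853 0.0959]
white 1496 [310.5 368.1] [ 0.4674 -0.3337  0.0003] zr [-0.0022  0.0028]
white 1495 [425.6 371.2] [ 0.6601 -0.4723  0.0002] zr [-0.0022  0.0026]
white 1309 [144.  372.2] [ 0.1774 -0.1466  0.0002] zr [-0.0022  0.0028]
white 77 [263.8 356.5] [ 0.3814 -0.2809  0.0547] zr [0.052  0.0567]
mat 113 [201.2 168.7] [0.5861 0.3665 0.0025] zr [-0.0006  0.0054]
mat 1761 [162.6 187.8] [0.4443 0.3414 0.0026] zr [-0.0001  0.0054]
mat 40 [200.2 230.6] [0.4395 0.0848 0.0527] zr [0.0414 0.0591]
mat 14 [282.4 352.6] [ 0.4174 -0.2948  0.0509] zr [0.048  0.0524]
```

```bash
python3 - <<'E'
from m import *
np.set_printoptions(precision=4,suppress=True)
A=np.load('cloud.npy')
def sel(x0,x1,y0,y1,z0,z1): 
    a=A; return a[(a[:,0]>x0)&(a[:,0]<x1)&(a[:,1]>y0)&(a[:,1]<y1)&(a[:,2]>z0)&(a[:,2]<z1)]
def rect(p,name):
    # drop outliers: keep points w/ dense neighbourhood
    g=np.round(p[:,:2]/.004).astype(int)
    _,inv,n=np.unique(g,axis=0,return_inverse=True,return_counts=True)
    p=p[n[inv.ravel()]>=1]
    print(name,cv2.minAreaRect(p[:,:2].astype(np.float32)),len(p))
rect(sel(.4,.75,-.25,.2,.076,.084),'housing')
rect(sel(.4,.75,-.25,.2,.092,.100),'rim')
rect(sel(.4,.75,-.55,-.24,.010,.018),'traywall')
rect(sel(.3,.47,-.36,-.22,.046,.054),'iso')
rect(sel(.3,.47,-.36,-.22,.09,.12),'isotip')
rect(sel(.4,.7,-.25,-.03,.15,.19),'knob')
rect(sel(.65,.9,-.1,.1,.05,.06),'tipbox')
for n,r in dict(f0=(.48,.58,.24,.31,.055,.062),f1=(.48,.7,.31,.48,.053,.062),d0=(.5,.6,.075,.16,.138,.147),d1=(.5,.6,-.02,.07,.138,.147)).items():
    p=sel(*r); p=p[np.linalg.norm(p[:,:2]-np.median(p[:,:2],0),axis=1)<.033]
    print(n,cv2.minEnclosingCircle(p[:,:2].astype(np.float32)),np.median(p,0),len(p))
# objects map at bench height .03-.06
p=sel(.25,1,-.5,.55,.035,.062);g=cv2.connectedComponentsWithStats
im=np.zeros((320,300),np.uint8);ij=((p[:,:2]-[.25,-.5])/.004).astype(int);im[ij[:,1],ij[:,0]]=1
n,l,s,ce=cv2.connectedComponentsWithStats(im,connectivity=8)
for i in range(1,n):
    if s[i,4]>15: print(ce[i]*.004+[.25,-.5],s[i,2:]*[.004*1000,4,1])
E
```

```text
housing ((0.56642746925354, -0.0019668489694595337), (0.24132871627807617, 0.37128666043281555), 2.1074106693267822) 7681
rim ((0.5651607513427734, 0.019861802458763123), (0.2222282886505127, 0.33442267775535583), 2.1127774715423584) 1324
traywall ((0.5178828239440918, -0.34685376286506653), (0.2297515869140625, 0.1942104548215866), 3.537614107131958) 846
iso ((0.3861962854862213, -0.28027522563934326), (0.07650063931941986, 0.10417814552783966), 82.92951965332031) 2188
isotip ((0.4067087769508362, -0.28359442949295044), (0.015764227136969566, 0.02052236720919609), 77.12093353271484) 108
knob ((0.5343732237815857, -0.0811610147356987), (0.029949793592095375, 0.03380299732089043), 80.29435729980469) 289
tipbox ((0.7672930359840393, 0.0030248910188674927), (0.168804332613945, 0.19287098944187164), 0.4308323860168457) 1571
f0 ((0.5272445678710938, 0.27655142545700073), 0.030699051916599274) [0.5246 0.2743 0.0579] 307
f1 ((0.5488560795783997, 0.38245177268981934), 0.029140686616301537) [0.5468 0.3803 0.0573] 214
d0 ((0.5370124578475952, 0.12097350507974625), 0.030010243877768517) [0.5361 0.1184 0.1428] 441
d1 ((0.5482317805290222, 0.0263273473829031), 0.030081380158662796) [0.5493 0.026  0.1429] 519
[ 0.3833 -0.2828] [112.  88. 511.]
[ 0.5098 -0.0912] [260. 368. 264.]
[ 0.7993 -0.141 ] [68. 68. 95.]
[ 0.688  -0.1187] [ 8. 36. 16.]
[0.6835 0.0079] [  8. 104.  32.]
[0.8016 0.0487] [100. 128. 664.]
[0.6792 0.1118] [ 8. 48. 17.]
[0.3779 0.1327] [ 64.  68. 183.]
[0.523  0.2714] [ 64.  68. 184.]
[0.7126 0.2724] [80. 56. 73.]
[0.5406 0.3744] [ 64.  68. 177.]
[0.6661 0.4174] [ 64.  64. 141.]
[0.532  0.5154] [ 64.  64. 165.]
```

```bash
python3 - <<'E'
from m import *
np.set_printoptions(precision=4,suppress=True)
A=np.load('cloud.npy')
a=A[(A[:,2]>.001)&(A[:,2]<.018)&(A[:,0]>.42)&(A[:,0]<.7)&(A[:,1]<-.26)&(A[:,1]>-.55)]
w=a[(a[:,2]>.011)];im=np.zeros((150,150),np.uint8);ij=((w[:,:2]-[.42,-.55])/.002).astype(int);im[ij[:,1],ij[:,0]]=1
n,l,s,ce=cv2.connectedComponentsWithStats(cv2.dilate(im,np.ones((3,3))))
for i in range(1,n):
    if s[i,4]>60:
        m=l[ij[:,1],ij[:,0]]==i; print(s[i],cv2.minAreaRect(w[m][:,:2].astype(np.float32)))
c,s_=np.cos(np.radians(2.11)),np.sin(np.radians(2.11))
for n,x,y in (('pad0',-.0475,.0275),('pad1',-.0475,.1225),('pad2',.0475,.0275),('pad3',.0475,.1225),('knobslow',-.0387,-.0778),('Nl',0,-.0763),('Nr',0,-.1537),('fast',.0387,-.1522)):
    print(n,.5664+c*x-s_*y,-.002+s_*x+c*y)
E
python3 -m creep '[[0,0,0,0,0,-0.134,0],[0,0,0,0,0,-0.134,0]]' 10
```

```text
[  35   52   75   94 1144] ((0.5647872090339661, -0.3479626178741455), (0.13421708345413208, 0.18618331849575043), 4.374765396118164)
[  0 112  10  25 113] ((0.43266990780830383, -0.3017107844352722), (0.04781986400485039, 0.008059309795498848), 69.37353515625)
pad0 0.5179197074003199 0.023732493650040928
pad1 0.514421985634061 0.11866808203735667
pad2 0.6128552957876356 0.027230215416299768
pad3 0.6093575740213768 0.12216580380361551
knobslow 0.5305906892929033 -0.08117211167249876
Nl 0.5692092228501637 -0.07824826730475992
Nr 0.5720589456365682 -0.15559578879084662
fast 0.6106774791938286 -0.1526719444231078
time_s: 0.4
tool_pos: [0.1473, -0.6325, 0.2908]
tool_rot: [-180.0, 0.1, -61.1]
force: [0.4, 0.5, -0.1]
grip_width: 0.078
```

```bash
python3 -m creep '[[0,0,0,0,0,-0.133,0],[0,0,0,0,0,-0.133,0],[0,0,0,0,0,-0.133,0],[0,0,0,0,0,-0.133,0],[0,0,0,0,0,-0.133,0],[0,0,0,0,0,-0.133,0],[0,0,0,0,0,-0.133,0],[0,0,0,0,0,-0.133,0]]'
python3 -m creep '[[3.1,-3.45,0,0,0,0,0],[3.1,-3.45,0,0,0,0,0],[3.1,-3.45,0,0,0,0,0],[3.1,-3.45,0,0,0,0,0],[3.1,-3.45,0,0,0,0,0],[3.1,-3.45,0,0,0,0,0],[3.1,-3.45,0,0,0,0,0],[3.1,-3.45,0,0,0,0,0],[3.1,-3.45,0,0,0,0,0],[3.1,-3.45,0,0,0,0,0],[0,0,0,0,0,0,0]]'
```

```text
time_s: 1.2
tool_pos: [0.147, -0.6315, 0.2881]
tool_rot: [-179.6, 0.1, 2.5]
force: [-0.7, 0.0, 0.1]
grip_width: 0.0148
time_s: 2.3
tool_pos: [0.4491, -0.2597, 0.2866]
tool_rot: [-179.6, 0.1, 2.4]
force: [0.1, 0.3, -0.3]
grip_width: 0.0003
```

```bash
python3 -m creep '[[1.4,2.4,0,0,0,-0.04,0],[0,0,3.2,0,0,0,0],[0,0,3.2,0,0,0,0],[0,0,3.2,0,0,0,0],[0,0,3.2,0,0,0,0],[0,0,0,0,0,0,0]]'
python3 -m creep '[[-1.0,0,0,0,0,0,0],[-1.0,0,0,0,0,0,0],[-1.0,0,0,0,0,0,0],[-1.0,0,0,0,0,0,0]]'
```

```text
time_s: 2.9
tool_pos: [0.4652, -0.2832, 0.1557]
tool_rot: [-179.8, 0.0, 5.0]
force: [-0.9, -0.4, -0.4]
grip_width: 0.0006
time_s: 3.3
tool_pos: [0.4246, -0.2883, 0.1602]
tool_rot: [180.0, -0.2, 5.1]
force: [2.2, 0.2, 0.5]
grip_width: 0.0004
```

```bash
python3 -m creep '[[-1.0,-0.2,0.1,0,0,0.04,0],[-1.0,-0.2,0.1,0,0,0.04,0],[-1.0,0,0,0,0,0,0],[-1.0,0,0,0,0,0,0]]'
python3 -m creep '[[2,0,0,0,0,0,0],[2,0,-1,0,0,0,0],[0,0,-4.5,0,0,0,0],[0,0,-4.5,0,0,0,0],[0,0,-4.5,0,0,0,0.5],[0,0,0,0,0,0,0.6]]'
python3 - <<'E'
from m import *
c=cam('side');P=cloud(c)
for a,ce,m in blobs(mask(c,'red')):
    md=np.median(P[m.astype(bool)],0)
    if a>20: print(a,ce,md)
E
```

```text
time_s: 3.7
tool_pos: [0.3886, -0.2877, 0.1654]
tool_rot: [179.4, -1.3, 0.2]
force: [-0.3, -0.4, -0.6]
grip_width: 0.0005
time_s: 4.3
tool_pos: [0.4141, -0.2871, 0.3102]
tool_rot: [179.8, -0.1, 0.0]
force: [0.1, -0.1, 0.1]
grip_width: 0.0098
50 [255.24 349.24] [ 0.3622818  -0.27903266  0.10794474]
85 [248.76470588 364.30588235] [ 0.34974021 -0.27562898  0.05055957]
```

Isolator is off (ball now at x 0.362). Next is the lever.

```bash
python3 -m creep '[[2.36,-4.12,0,0,0,0,1],[2.36,-4.12,0,0,0,0,1],[2.36,-4.12,0,0,0,0,1],[2.36,-4.12,0,0,0,0,1],[2.36,-4.12,0,0,0,0,1],[0,0,0,0,0,0,1]]'
```

```text
time_s: 4.95
tool_pos: [0.5245, -0.0792, 0.2948]
tool_rot: [-179.9, 1.3, -0.6]
force: [-0.8, 0.0, 0.7]
grip_width: 0.06
```

```bash
python3 - <<'E'
from m import *
c=cam('wrist');cv2.imwrite('pics/w1.png',c['frame']);print(env.get_obs()['tool_pos'])
P=cloud(c); q=P[(P[...,2]>.14)&(P[...,2]<.19)&(P[...,1]>-.13)&(P[...,1]<-.04)&(P[...,0]>.48)&(P[...,0]<.6)];print(len(q),q.min(0),q.max(0)) if len(q) else None
E
```

```text
[ 0.52314108 -0.08283408  0.2941759 ]
1409 [ 0.52101035 -0.0926454   0.15456461] [ 0.55372273 -0.06085798  0.1780711 ]
```

View pics/w1.png

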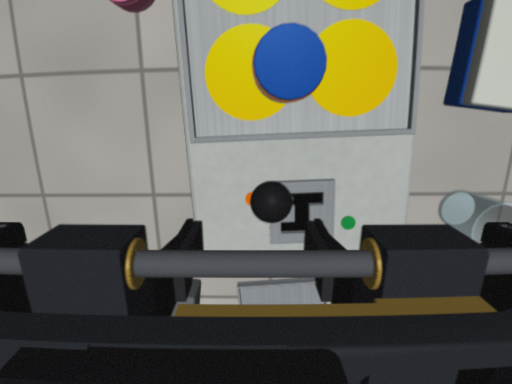

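Wrist view: knob at (271,202) beside the H gate, blue lid of the nearest jar at (290,62). I'll grip the knob now.

```bash
python3 -m creep '[[1.1,-0.3,0,0,0.02,-0.01,1],[0,0,2.9,0,0,0,1],[0,0,2.9,0,0,0,1],[0,0,2.9,0,0,0,1],[0,0,0,0,0,0,1]]'
python3 -m creep '[[0,0,0,0,0,0,0.3],[0,0,0,0,0,0,0.3],[0,0,0,0,0,0,0.3],[0,0,0,0,0,0,0.3],[0,0,0,0,0,0,0.3]]' 15
```

```text
time_s: 5.5
tool_pos: [0.5307, -0.0884, 0.1996]
tool_rot: [179.7, 0.5, -0.7]
force: [-1.2, 0.1, 0.2]
grip_width: 0.0864
time_s: 6.0
tool_pos: [0.5323, -0.0916, 0.2036]
tool_rot: [179.6, 0.2, -0.9]
force: [0.7, 0.5, 0.5]
grip_width: 0.0547
```

```bash
python3 -m creep '[[0.1,-1.3,0,0,0,-0.015,0.5],[0,0,0,0,0,0,0.5],[0,0,0,0,0,0,0.5]]'
python3 -c "
from h import *;print(env.get_obs()['tool_pos'],env.get_obs()['tool_rot'])"
```

```text
time_s: 6.3
tool_pos: [0.5343, -0.0769, 0.2047]
tool_rot: [179.6, 0.1, 0.1]
force: [-0.5, 0.6, 0.1]
grip_width: 0.0443
[ 0.53426286 -0.07694213  0.20470251] [1.79574560e+02 7.65739710e-02 6.65568222e-02]
```

```bash
python3 -m creep '[[0,0.2,0,0,0,0,0.1],[0,0,0,0,0,0,0.1],[0,0,0,0,0,0,0.1],[0,0,0,0,0,0,0.1],[0,0,0,0,0,0,0.1]]' 15
```

```text
time_s: 6.8
tool_pos: [0.5345, -0.0786, 0.2048]
tool_rot: [179.6, 0.1, 0.1]
force: [0.8, -0.8, 0.2]
grip_width: 0.0324
```

```bash
python3 -m creep '[[0.9,0,-0.12,0,0,0,0.1],[0.9,-0.05,-0.12,0,0,0,0.1],[0.9,-0.05,-0.1,0,0,0,0.1],[0.9,-0.05,-0.05,0,0,0,0.1],[0,0,0,0,0,0,0.1]]' 15
```

```text
time_s: 7.3
tool_pos: [0.5694, -0.0774, 0.2058]
tool_rot: [179.6, 0.8, 0.0]
force: [-1.5, -0.1, 1.6]
grip_width: 0.0313
```

```bash
python3 -m creep '[[0,1.1,-0.25,0,0,0,0.1],[0.05,1.1,-0.15,0,0,0,0.1],[0.05,1.1,-0.1,0,0,0,0.1],[0.05,1.1,0,0,0,0,0.1]]' 15
```

```text
time_s: 7.7
tool_pos: [0.5723, -0.1222, 0.2111]
tool_rot: [179.8, 0.7, 0.2]
force: [-0.3, 1.8, -5.2]
grip_width: 0.0316
```

```bash
python3 -m creep '[[0,1.1,0.15,0,0,0,0.1],[0,1.1,0.2,0,0,0,0.1],[0,0.9,0.2,0,0,0,0.1],[0,0.3,0,0,0,0,0.1],[0,0,0,0,0,0,0.1]]' 15
```

```text
time_s: 8.2
tool_pos: [0.5734, -0.1562, 0.2055]
tool_rot: [-179.7, 0.5, 0.2]
force: [-1.6, -0.3, -0.4]
grip_width: 0.0313
```

Right column reached (target y ≈ -0.1556). Next: push to far.

```bash
python3 -m creep '[[0.9,0,0.05,0,0,0,0.1],[0.9,-0.08,0.1,0,0,0,0.1],[0.9,-0.08,0.12,0,0,0,0.1],[0.9,-0.08,0.15,0,0,0,0.1],[0.4,0,0,0,0,0,0.1]]' 15
```

```text
time_s: 8.7
tool_pos: [0.6127, -0.155, 0.2003]
tool_rot: [-179.7, 1.0, 0.2]
force: [-4.5, 3.2, -0.4]
grip_width: 0.0315
```

```bash
python3 -m creep '[[0,0,0,0,0,0,1],[0,0,0,0,0,0,1],[0,0,0,0,0,0,1],[0,0,0,0,0,0,1],[0,0,-3.5,0,0,0,1],[0,0,-3.5,0,0,0,1],[0,0,-3.5,0,0.01,0,1],[-2.1,-4.5,0,0,0,0,1],[-2.1,-4.5,0,0,0,0,1],[-1.1,-4.5,0,0,0,0,1],[-1.1,-4.5,0,0,0,0,1],[0,0,0,0,0,0,1]]' 15
cat > lids.py <<'E'
from m import *
import sys
# lid circles by wrist camera: usage lids.py ; prints knob, blue lids, white lids from side+wrist
np.set_printoptions(precision=4,suppress=True)
o=env.get_obs();print('tcp',o['tool_pos'],o['tool_rot'],o['grip_width'])
for n in sys.argv[1:]:
    c=cam(n);P=cloud(c);X,Y,Z=P[...,0],P[...,1],P[...,2]
    for k in('blue','white'):
        mm=cv2.morphologyEx(mask(c,k),cv2.MORPH_OPEN,np.ones((3,3)))
        for lo,hi in((.05,.068),(.135,.152)):
            b=mm*((Z>lo)&(Z<hi)&(c['z_map']>0)&(X>.4)&(X<.72)&(Y>-.48)&(Y<.5))
            for a,ce,m in blobs(b.astype(np.uint8),60):
                cs,_=cv2.findContours(m.astype(np.uint8),0,1)
                h=max(cs,key=cv2.contourArea)
                if len(h)<6: continue
                zz=np.median(Z[m]);q=onplane(c,h.reshape(-1,2),zz)[:,:2]
                e=cv2.fitEllipse(q.astype(np.float32))
                print(n,k,a,ce.round(),np.r_[e[0],e[1]],'z',round(float(zz),4))
    kb=P[(Z>.14)&(Z<.19)&(X>.5)&(X<.66)&(Y>-.2)&(Y<-.05)]
    if len(kb)>30: print(n,'knob',(kb.min(0)+kb.max(0))/2)
E
python3 lids.py side wrist
```

```text
time_s: 9.9
tool_pos: [0.5548, 0.0238, 0.3135]
tool_rot: [179.8, -1.1, -0.5]
force: [0.6, 0.4, -0.1]
grip_width: 0.0869
tcp [0.5548 0.0238 0.3135] [179.8064  -1.1026  -0.4639] 0.08694118199153102
side blue 259 [223. 183.] [0.5345 0.1175 0.0507 0.0579] z 0.1424
side blue 302 [248. 203.] [0.5476 0.0242 0.0515 0.0573] z 0.1424
side white 163 [183. 156.] [0.5425 0.3793 0.0521 0.0549] z 0.0575
side white 193 [194. 176.] [0.5256 0.2758 0.0534 0.054 ] z 0.0576
side knob [ 0.6075 -0.1522  0.1594]
wrist blue 3612 [227.  71.] [0.5399 0.1214 0.0538 0.0544] z 0.1423
wrist blue 2816 [244. 178.] [0.5521 0.0294 0.0539 0.0549] z 0.1422
```

```bash
python3 -m creep '[[-0.6,-0.2,0,0,0.015,-0.008,1],[0,0,3.6,0,0,0,1],[0,0,3.6,0,0,0,1],[0,0,3.6,0,0,0,1],[0,0,0,0,0,0,1]]'
```

```text
time_s: 10.5
tool_pos: [0.5586, 0.0059, 0.2035]
tool_rot: [179.3, -2.4, -1.3]
force: [0.3, -0.3, -1.0]
grip_width: 0.087
```

```bash
python3 -m creep '[[-0.9,-2.0,0,0.012,-0.04,-0.022,1],[0,0,0,0,0,0,1]]'
python3 -m creep '[[0,0,1,0,0,0,1],[0,0,1,0,0,0,1],[0,0,0.9,0,0,0,1],[0,0,0,0,0,0,1]]'
```

```text
time_s: 10.7
tool_pos: [0.5512, 0.0229, 0.204]
tool_rot: [180.0, -0.1, -0.3]
force: [-0.2, -0.2, -0.1]
grip_width: 0.0868
time_s: 11.1
tool_pos: [0.5545, 0.0182, 0.176]
tool_rot: [179.8, -0.5, -0.7]
force: [-0.2, -0.3, -0.0]
grip_width: 0.0871
```

```bash
python3 -m creep '[[-0.5,-0.8,0.2,0,-0.008,-0.01,1],[0,0,0,0,0,0,0.4],[0,0,0,0,0,0,0.4],[0,0,0,0,0,0,0.4],[0,0,0,0,0,0,0.4],[0,0,0,0,0,0,0.4]]' 25
python3 -m creep '[[0,0,-1,0,0,0,0.4],[0,0,-3,0,0,0,0.4],[0,0,-4,0,0,0,0.4],[0,0,-4,0,0,0,0.4],[0,0,0,0,0,0,0.4]]' 25
```

```text
time_s: 11.7
tool_pos: [0.5495, 0.0271, 0.1744]
tool_rot: [179.8, -0.1, -0.1]
force: [-0.1, -0.1, -1.1]
grip_width: 0.0592
time_s: 12.2
tool_pos: [0.5481, 0.0274, 0.2992]
tool_rot: [179.9, 0.1, -0.0]
force: [1.2, 0.1, -0.7]
grip_width: 0.0594
```

```bash
python3 -m creep '[[0.2,2,-1,0,0,0,0.4],[0.2,4.2,0,0,0,0,0.4],[0.2,4.5,0,0,0,0,0.4],[0.2,4.5,0,0,0,0,0.4],[0.2,4.5,0,0,0,0,0.4],[0.2,4.5,0,0,0,0,0.4],[0.2,4.5,0,0,0,0,0.4],[0.2,4.5,0,0,0,0,0.4],[0.2,4.5,0,0,0,0,0.4],[0.2,3,0,0,0,0,0.4],[0,1,0,0,0,0,0.4],[0,0,0,0,0,0,0.4]]' 25
```

```text
time_s: 13.4
tool_pos: [0.5683, -0.4022, 0.3092]
tool_rot: [179.9, 0.2, 0.4]
force: [0.0, 0.0, -1.7]
grip_width: 0.0593
```

```bash
python3 -m creep '[[0,-0.3,3.0,0,0,0,0.4],[0,-0.3,3.5,0,0,0,0.4],[0,-0.3,3.5,0,0,0,0.4],[0,-0.3,3.5,0,0,0,0.4],[0,-0.3,3.0,0,0,0,0.4],[0,0,1.5,0,0,0,0.4],[0,0,0.5,0,0,0,0.4],[0,0,0,0,0,0,0.4]]' 25
```

```text
time_s: 14.2
tool_pos: [0.5727, -0.3694, 0.123]
tool_rot: [-179.8, -0.1, 1.4]
force: [0.3, 0.3, -2.1]
grip_width: 0.0595
```

```bash
python3 -m creep '[[-0.5,2.3,0.8,0,0,0.024,0.4],[0,0.1,1.0,0,0,0,0.4],[0,0.2,0.8,0,0,0,0.4],[0,0,0,0,0,0,0.4]]' 25
```

```text
time_s: 14.6
tool_pos: [0.5708, -0.3995, 0.1017]
tool_rot: [179.9, -0.5, -0.2]
force: [-0.6, -0.7, -1.5]
grip_width: 0.0597
```

```bash
python3 -m creep '[[-0.3,-0.7,0.5,0,-0.008,0,0.4],[0,0,0.4,0,0,0,0.4],[0,0,0.2,0,0,0,0.4],[0,0,0,0,0,0,0.4]]' 25
```

```text
time_s: 15.0
tool_pos: [0.5686, -0.3913, 0.0911]
tool_rot: [179.9, -0.1, -0.1]
force: [-0.2, 0.7, -2.1]
grip_width: 0.0593
```

```bash
python3 -m creep '[[0,0,0.2,0,0,0,0.4],[0,0,0.1,0,0,0,0.4],[0,0,0,0,0,0,0.8],[0,0,0,0,0,0,0.85],[0,0,0,0,0,0,1],[0,0,0,0,0,0,1]]' 25
python3 -m creep '[[0,0,-2,0,0,0,1],[0,0,-4,0,0,0,1],[0,0,-4,0,0,0,1],[0,0,-4,0,0,0,1],[0,0,-4,0,0,0,1],[0,0,-4,0,0,0,1],[-0.3,-4.6,0,0,0,0,1],[-0.3,-4.6,0,0,0,0,1],[-0.3,-4.6,0,0,0,0,1],[-0.3,-4.6,0,0,0,0,1],[-0.3,-4.6,0,0,0,0,1],[-0.3,-4.6,0,0,0,0,1],[-0.3,-4.6,0,0,0,0,1],[-0.3,-4.6,0,0,0,0,1],[-0.3,-4.6,0,0,0,0,1],[-0.3,-4.6,0,0,0,0,1],[-0.3,-4.6,0,0,0,0,1],[0,0,0,0,0,0,1]]'
python3 lids.py side wrist
```

```text
time_s: 15.6
tool_pos: [0.5698, -0.3916, 0.0903]
tool_rot: [179.7, -0.3, -0.1]
force: [0.4, -1.4, -0.1]
grip_width: 0.0816
time_s: 17.4
tool_pos: [0.5362, 0.1331, 0.3162]
tool_rot: [179.6, -0.8, -0.4]
force: [-0.0, 0.6, 1.0]
grip_width: 0.087
tcp [0.5362 0.1331 0.3162] [179.6133  -0.7533  -0.3833] 0.0869854947846704
side blue 605 [371. 350.] [ 0.5668 -0.3906  0.0535  0.0568] z 0.058
side blue 265 [224. 183.] [0.5351 0.1177 0.0517 0.0583] z 0.1423
side white 161 [183. 156.] [0.5425 0.3789 0.0516 0.0544] z 0.058
side white 192 [194. 176.] [0.5256 0.2759 0.0534 0.054 ] z 0.0575
side knob [ 0.6079 -0.152   0.1594]
wrist blue 2674 [252. 193.] [0.5397 0.1228 0.0539 0.0555] z 0.1422
wrist white 2263 [239.  34.] [0.5284 0.277  0.0547 0.0552] z 0.0573
```

```bash
python3 -m creep '[[0,1.2,0.5,0,-0.013,-0.006,1],[-0.1,-0.4,3.4,0,0,0,1],[-0.1,-0.5,3.4,0,0,0,1],[-0.1,-0.5,3.4,0,0,0,1],[0,-0.3,1,0,0,0,1],[0,0,0,0,0,0,1]]'
```

```text
time_s: 18.1
tool_pos: [0.5389, 0.1118, 0.1936]
tool_rot: [179.0, 0.1, -1.7]
force: [0.0, -0.1, 0.7]
grip_width: 0.0871
```

```bash
python3 -m creep '[[-0.2,-0.8,0.3,0.017,0,-0.03,1],[0,-0.1,1,0,0,0,1],[0,-0.2,0.5,0,0,0,1],[0,0,0,0,0,0,1]]'
```

```text
time_s: 18.5
tool_pos: [0.5401, 0.1211, 0.178]
tool_rot: [-180.0, -0.2, -0.1]
force: [-0.5, 1.1, 0.4]
grip_width: 0.087
```

```bash
python3 -m creep '[[-0.2,0,0.4,0,0,0,0.4],[0,0,0,0,0,0,0.4],[0,0,0,0,0,0,0.4],[0,0,0,0,0,0,0.4],[0,0,0,0,0,0,0.4]]' 25
python3 -m creep '[[0,0,-1,0,0,0,0.4],[0,0,-3,0,0,0,0.4],[0,0,-4,0,0,0,0.4],[0,0,-4,0,0,0,0.4],[0,0,-1,0,0,0,0.4],[0.3,3,0,0,0,0,0.4],[0.3,4.5,0,0,0,0,0.4],[0.3,4.5,0,0,0,0,0.4],[0.3,4.5,0,0,0,0,0.4],[0.3,4.5,0,0,0,0,0.4],[0.3,4.5,0,0,0,0,0.4],[0.3,4.5,0,0,0,0,0.4],[0.3,4.5,0,0,0,0,0.4],[0.3,4.5,0,0,0,0,0.4],[0,2,0,0,0,0,0.4],[0,0,0,0,0,0,0.4]]' 25
```

```text
time_s: 19.0
tool_pos: [0.5385, 0.1218, 0.1749]
tool_rot: [180.0, -0.3, -0.0]
force: [0.1, 0.4, -0.1]
grip_width: 0.0596
time_s: 20.6
tool_pos: [0.5636, -0.3005, 0.3081]
tool_rot: [-179.9, 0.0, 0.5]
force: [-0.3, 1.3, -1.9]
grip_width: 0.0595
```

```bash
python3 -m creep '[[0,0.1,3.0,0,0,0,0.4],[0,0.3,3.5,0,0,0,0.4],[-0.1,0.3,3.5,0,0,0,0.4],[-0.1,0.3,3.5,0,0,0,0.4],[-0.1,0.3,3.0,0,0,0,0.4],[0,0,1.5,0,0,0,0.4],[0,0,0,0,0,0,0.4]]' 25
```

```text
time_s: 21.3
tool_pos: [0.5633, -0.3004, 0.1237]
tool_rot: [-179.5, -0.1, 1.1]
force: [-0.8, 0.5, -2.1]
grip_width: 0.0592
```

```bash
python3 -m creep '[[-0.1,0,1.2,-0.008,0,0.018,0.4],[0,0,1.2,0,0,0,0.4],[0,0,0.6,0,0,0,0.4],[0,0,0,0,0,0,0.4]]' 25
```

```text
time_s: 21.7
tool_pos: [0.5654, -0.2988, 0.0959]
tool_rot: [179.8, -0.4, 0.2]
force: [0.1, -0.6, -1.4]
grip_width: 0.0596
```

Lower, release and rise, then move to fresh jar f0 at (0.527, 0.2765).

```bash
python3 -m creep '[[-0.3,0.1,0.4,0,-0.006,0,0.4],[0,0,0.2,0,0,0,0.4],[0,0,0,0,0,0,0.4],[0,0,0,0,0,0,0.8],[0,0,0,0,0,0,0.9],[0,0,0,0,0,0,1],[0,0,0,0,0,0,1]]' 25
python3 -m creep '[[0,0,-2,0,0,0,1],[0,0,-4,0,0,0,1],[0,0,-4,0,0,0,1],[0,0,-4,0,0,0,1],[0,0,-4,0,0,0,1],[0,0,-4,0,0,0,1],[-0.3,-4.6,0,0,0,0,1],[-0.3,-4.6,0,0,0,0,1],[-0.3,-4.6,0,0,0,0,1],[-0.3,-4.6,0,0,0,0,1],[-0.3,-4.6,0,0,0,0,1],[-0.3,-4.6,0,0,0,0,1],[-0.3,-4.6,0,0,0,0,1],[-0.3,-4.6,0,0,0,0,1],[-0.3,-4.6,0,0,0,0,1],[-0.3,-4.6,0,0,0,0,1],[-0.3,-4.6,0,0,0,0,1],[0,-4,0,0,0,0,1],[0,-1,0,0,0,0,1],[0,0,0,0,0,0,1]]'
python3 lids.py side wrist
```

```text
time_s: 22.4
tool_pos: [0.5642, -0.3014, 0.0928]
tool_rot: [179.7, -0.4, 0.1]
force: [0.3, -0.5, 0.2]
grip_width: 0.0821
time_s: 24.4
tool_pos: [0.5282, 0.2765, 0.3217]
tool_rot: [179.4, -1.2, -0.1]
force: [1.0, -1.2, 0.2]
grip_width: 0.0869
tcp [0.5282 0.2765 0.3217] [179.42    -1.1543  -0.1193] 0.08692878626928559
side blue 506 [339. 318.] [ 0.5611 -0.3022  0.0523  0.057 ] z 0.0579
side blue 596 [371. 350.] [ 0.5667 -0.3907  0.0533  0.0565] z 0.0582
side white 160 [183. 156.] [0.5427 0.3797 0.0515 0.0541] z 0.0574
side white 193 [194. 176.] [0.5257 0.2758 0.053  0.0542] z 0.0576
side knob [ 0.6079 -0.1519  0.1593]
wrist white 2000 [262.  76.] [0.5452 0.3807 0.0544 0.0551] z 0.0573
wrist white 1653 [248. 165.] [0.5287 0.2783 0.055  0.0554] z 0.0571
```

```bash
python3 -m creep '[[0,0,0.5,0.008,-0.02,0,1],[-0.1,-0.6,3.4,0,0,0,1],[-0.1,-0.6,3.4,0,0,0,1],[-0.1,-0.6,3.4,0,0,0,1],[-0.1,-0.6,3,0,0,0,1],[0,-0.3,1,0,0,0,1],[0,0,0,0,0,0,1]]'
```

```text
time_s: 25.2
tool_pos: [0.534, 0.2836, 0.1691]
tool_rot: [179.4, -0.1, -1.9]
force: [0.1, 0.7, -0.0]
grip_width: 0.0872
```

```bash
python3 -m creep '[[-0.6,0.6,1,0.01,0,-0.03,1],[-0.1,-0.3,2.5,0,0,0,1],[-0.1,-0.2,1.5,0,0,0,1],[0,-0.1,1,0,0,0,1],[0,0,0,0,0,0,1]]'
```

```text
time_s: 25.7
tool_pos: [0.5322, 0.2803, 0.1135]
tool_rot: [-179.9, -0.5, -0.6]
force: [-0.3, 0.4, 1.0]
grip_width: 0.0868
```

```bash
python3 -m creep '[[-0.5,0.3,0.8,0,-0.008,-0.01,1],[-0.1,-0.1,0.8,0,0,0,1],[0,0,0.4,0,0,0,1],[0,0,0,0,0,0,1]]'
```

```text
time_s: 26.1
tool_pos: [0.5272, 0.2788, 0.0943]
tool_rot: [-179.9, -0.2, -0.0]
force: [-0.8, 0.3, 0.2]
grip_width: 0.0869
```

```bash
python3 -m creep '[[0,0.1,0.5,0,0,0,1],[0,0,0,0,0,0,0.4],[0,0,0,0,0,0,0.4],[0,0,0,0,0,0,0.4],[0,0,0,0,0,0,0.4],[0,0,0,0,0,0,0.4]]' 25
python3 -m creep '[[0,0,-1,0,0,0,0.4],[0,0,-3,0,0,0,0.4],[0,0,-4,0,0,0,0.4],[0,0,-4,0,0,0,0.4],[0,0,-4,0,0,0,0.4],[0,0,-4,0,0,0,0.4],[0,0,-1,0,0,0,0.4],[1.4,4.2,0,0,0,0,0.4],[1.4,4.2,0,0,0,0,0.4],[1.4,4.2,0,0,0,0,0.4],[1.4,4.2,0,0,0,0,0.4],[1.4,4.2,0,0,0,0,0.4],[1.4,4.2,0,0,0,0,0.4],[0,0,0,0,0,0,0.4]]' 25
python3 - <<'E'
from m import *
c=cam('side');P=cloud(c)
for a,ce,m in blobs(mask(c,'yellow'),150):
    cs,_=cv2.findContours(m.astype(np.uint8),0,1);h=max(cs,key=cv2.contourArea)
    e=cv2.fitEllipse(onplane(c,cv2.convexHull(h).reshape(-1,2),.088)[:,:2].astype(np.float32));print(a,ce,e)
E
python3 lids.py side
```

```text
time_s: 26.7
tool_pos: [0.5276, 0.2782, 0.0895]
tool_rot: [-179.8, -0.3, 0.0]
force: [-0.5, 0.1, -1.2]
grip_width: 0.0592
time_s: 28.1
tool_pos: [0.6098, 0.0198, 0.3082]
tool_rot: [180.0, -0.0, 0.7]
force: [-0.1, -1.0, -2.9]
grip_width: 0.0595
507 [246.71005917 186.18934911] ((0.6105382442474365, 0.1254400610923767), (0.08300184458494186, 0.08408712595701218), 48.404258728027344)
567 [217.36684303 200.61375661] ((0.5155686736106873, 0.12206391990184784), (0.08330047130584717, 0.08466807752847672), 38.317142486572266)
599 [268.02170284 206.08180301] ((0.6139031648635864, 0.0303209088742733), (0.08354402333498001, 0.08454010635614395), 48.1028938293457)
669 [237.73991031 222.14349776] ((0.5186617970466614, 0.02699413150548935), (0.08385047316551208, 0.08440345525741577), 116.47914123535156)
tcp [0.6087 0.024  0.3083] [-179.8395    0.0085    0.9336] 0.05956382268186517
side blue 504 [339. 318.] [ 0.5613 -0.3021  0.0526  0.0566] z 0.0578
side blue 599 [371. 350.] [ 0.5667 -0.3906  0.0533  0.0568] z 0.0581
side white 165 [191. 158.] [0.5577 0.3601 0.053  0.0545] z 0.0572
side knob [ 0.6073 -0.1518  0.1586]
```

```bash
python3 -m creep '[[0.4,-0.5,1,0,0,0.015,0.4],[-0.1,-0.3,3,0,0,0,0.4],[-0.1,-0.3,3,0,0,0,0.4],[-0.1,-0.3,2.5,0,0,0,0.4],[0,-0.2,1,0,0,0,0.4],[0,0,0,0,0,0,0.4]]' 25
```

```text
time_s: 28.8
tool_pos: [0.606, 0.0589, 0.1989]
tool_rot: [-179.5, -0.0, 1.1]
force: [-0.2, 0.3, -1.0]
grip_width: 0.0595
```

```bash
python3 -m creep '[[0.8,3.0,0.3,-0.008,0,0.018,0.4],[0,0,0,0,0,0,0.4],[0,0,0.8,0,0,0,0.4],[0,0,0.4,0,0,0,0.4],[0,0,0,0,0,0,0.4]]' 25
```

```text
time_s: 29.3
tool_pos: [0.6171, 0.0308, 0.1867]
tool_rot: [-180.0, -0.4, 0.2]
force: [-0.2, 0.2, -1.6]
grip_width: 0.0594
```

```bash
python3 -m creep '[[-0.4,0.1,0.5,0,-0.006,0,0.4],[0,0,0.3,0,0,0,0.4],[0,0,0.2,0,0,0,0.4],[0,0,0,0,0,0,0.4]]' 25
```

```text
time_s: 29.7
tool_pos: [0.6126, 0.0303, 0.1762]
tool_rot: [-180.0, -0.0, 0.3]
force: [0.3, -0.2, -1.6]
grip_width: 0.0594
```

```bash
python3 -m creep '[[0,0,0.15,0,0,0,0.4],[0,0,0.05,0,0,0,0.4],[0,0,0,0,0,0,0.8],[0,0,0,0,0,0,0.9],[0,0,0,0,0,0,1],[0,0,0,0,0,0,1]]' 25
python3 -m creep '[[0,0,-2,0,0,0,1],[0,0,-4,0,0,0,1],[0,0,-4,0,0,0,1],[0,0,-4,0,0,0,1],[-0.7,-4,0,0,0,0,1],[-0.7,-4,0,0,0,0,1],[-0.7,-4,0,0,0,0,1],[-0.7,-4,0,0,0,0,1],[-0.7,-4,0,0,0,0,1],[-0.7,-4,0,0,0,0,1],[-0.7,-4,0,0,0,0,1],[-0.4,-2.5,0,0,0,0,1],[0,0,0,0,0,0,1],[0,0,0,0,0,0,1]]'
python3 lids.py side wrist
```

```text
time_s: 30.3
tool_pos: [0.6136, 0.0307, 0.1756]
tool_rot: [-180.0, -0.2, 0.3]
force: [-0.2, 0.7, 0.6]
grip_width: 0.0825
time_s: 31.7
tool_pos: [0.5593, 0.344, 0.3216]
tool_rot: [-179.9, -0.3, -0.1]
force: [0.7, -0.4, -1.0]
grip_width: 0.0872
tcp [0.5593 0.344  0.3216] [-179.8514   -0.3417   -0.1307] 0.08720714562463378
side blue 505 [339. 318.] [ 0.5613 -0.3022  0.0522  0.0572] z 0.0578
side blue 599 [371. 350.] [ 0.5667 -0.3907  0.0534  0.0565] z 0.0581
side white 162 [191. 157.] [0.5579 0.3598 0.0522 0.0535] z 0.0579
side white 257 [268. 191.] [0.6117 0.0281 0.0521 0.0529] z 0.1427
side knob [ 0.6077 -0.1517  0.1585]
wrist white 1687 [252. 155.] [0.5609 0.3624 0.0548 0.0553] z 0.0572
```

```bash
python3 -m creep '[[0.1,-1.6,0.5,0,0,0,1],[-0.1,-0.6,3.4,0,0,0,1],[-0.1,-0.6,3.4,0,0,0,1],[-0.1,-0.6,3.4,0,0,0,1],[-0.1,-0.6,3,0,0,0,1],[0,-0.3,1,0,0,0,1],[0,0,0,0,0,0,1]]'
```

```text
time_s: 32.5
tool_pos: [0.5689, 0.3729, 0.1722]
tool_rot: [179.8, -0.8, -1.6]
force: [0.4, -0.4, -0.3]
grip_width: 0.0873
```

```bash
python3 -m creep '[[-0.9,1.0,1,0,-0.013,-0.026,1],[-0.2,-0.3,2.5,0,0,0,1],[-0.2,-0.2,1.5,0,0,0,1],[0,-0.1,1,0,0,0,1],[0,0,0,0,0,0,1]]'
```

```text
time_s: 33.0
tool_pos: [0.5623, 0.3664, 0.118]
tool_rot: [-180.0, -0.7, -0.5]
force: [-0.6, 0.2, -1.4]
grip_width: 0.0872
```

```bash
python3 -m creep '[[-0.3,0.4,1.1,0,-0.012,-0.009,1],[-0.1,-0.1,1,0,0,0,1],[0,0,0.5,0,0,0,1],[0,0,0,0,0,0,1]]'
```

```text
time_s: 33.4
tool_pos: [0.5596, 0.3638, 0.0923]
tool_rot: [-179.9, -0.1, 0.0]
force: [-1.0, -0.3, 0.1]
grip_width: 0.087
```

```bash
python3 -m creep '[[0,0.1,0.25,0,0,0,1],[0,0,0,0,0,0,0.4],[0,0,0,0,0,0,0.4],[0,0,0,0,0,0,0.4],[0,0,0,0,0,0,0.4],[0,0,0,0,0,0,0.4]]' 25
python3 -m creep '[[0,0,-1,0,0,0,0.4],[0,0,-3,0,0,0,0.4],[0,0,-4,0,0,0,0.4],[0,0,-4,0,0,0,0.4],[0,0,-4,0,0,0,0.4],[0,0,-4,0,0,0,0.4],[0,0,-1,0,0,0,0.4],[-0.75,4,0,0,0,0,0.4],[-0.75,4,0,0,0,0,0.4],[-0.75,4,0,0,0,0,0.4],[-0.75,4,0,0,0,0,0.4],[-0.75,4,0,0,0,0,0.4],[-0.75,4,0,0,0,0,0.4],[0,0,0,0,0,0,0.4],[0,0,0,0,0,0,0.4]]' 25
```

```text
time_s: 34.0
tool_pos: [0.5598, 0.3635, 0.0906]
tool_rot: [-179.8, -0.2, 0.1]
force: [-0.1, 0.5, -0.9]
grip_width: 0.0595
time_s: 35.5
tool_pos: [0.5075, 0.1139, 0.3032]
tool_rot: [179.9, 0.6, 0.4]
force: [-0.6, 0.5, -1.8]
grip_width: 0.0596
```

```bash
python3 -m creep '[[0.7,-0.6,1,0,0,0,0.4],[0,-0.1,3,0,0,0,0.4],[0,-0.1,3,0,0,0,0.4],[0,-0.1,2.5,0,0,0,0.4],[0,0,1,0,0,0,0.4],[0,0,0,0,0,0,0.4]]' 25
```

```text
time_s: 36.1
tool_pos: [0.5129, 0.1297, 0.1944]
tool_rot: [-180.0, 0.6, 0.9]
force: [-0.3, -0.0, -1.7]
grip_width: 0.0595
```

```bash
python3 -m creep '[[0.2,0.9,0.3,0,0.01,0.015,0.4],[0,0,0.6,0,0,0,0.4],[0,0,0.4,0,0,0,0.4],[0,0,0,0,0,0,0.4]]' 25
```

```text
time_s: 36.5
tool_pos: [0.5171, 0.1212, 0.1836]
tool_rot: [-180.0, -0.3, 0.0]
force: [-0.4, -0.4, -0.9]
grip_width: 0.0595
```

```bash
python3 -m creep '[[-0.2,0,0.4,0,-0.005,0,0.4],[0,0,0.2,0,0,0,0.4],[0,0,0.1,0,0,0,0.4],[0,0,0,0,0,0,0.4]]' 25
```

```text
time_s: 36.9
tool_pos: [0.5155, 0.1212, 0.177]
tool_rot: [-180.0, -0.1, -0.0]
force: [0.8, 0.1, -2.2]
grip_width: 0.0595
```

Release, rise and clear toward the isolator, then check everything before switching on.

```bash
python3 -m creep '[[0,0,0.15,0,0,0,0.4],[0,0,0,0,0,0,0.4],[0,0,0,0,0,0,0.8],[0,0,0,0,0,0,0.9],[0,0,0,0,0,0,1],[0,0,0,0,0,0,1]]' 25
python3 -m creep '[[0,0,-2,0,0,0,1],[0,0,-4,0,0,0,1],[0,0,-4,0,0,0,1],[0,0,-4,0,0,0,1],[-0.9,4,0,0,0,0,0.5],[-0.9,4,0,0,0,0,0],[-0.9,4,0,0,0,0,0],[-0.9,4,0,0,0,0,0],[-0.9,4,0,0,0,0,0],[-0.9,4,0,0,0,0,0],[-0.9,4,0,0,0,0,0],[0,4,0,0,0,0,0],[0,4,0,0,0,0,0],[0,0,0,0,0,0,0]]'
python3 lids.py side scene
python3 -c "
from h import *
c=cam('side');cv2.imwrite('pics/side1.png',c['frame'])"
```

```text
time_s: 37.5
tool_pos: [0.5166, 0.1218, 0.1767]
tool_rot: [-179.9, -0.3, -0.0]
force: [-0.1, -0.4, -0.4]
grip_width: 0.0828
time_s: 38.9
tool_pos: [0.4526, -0.2492, 0.3247]
tool_rot: [179.7, -0.7, 0.5]
force: [0.1, 0.2, 0.5]
grip_width: 0.0149
tcp [ 0.4526 -0.2492  0.3247] [179.7304  -0.6664   0.5019] 0.014875015213208638
side blue 506 [339. 318.] [ 0.5612 -0.3022  0.0525  0.0569] z 0.0577
side blue 601 [371. 350.] [ 0.5667 -0.3907  0.0534  0.0566] z 0.0581
side white 132 [272. 344.] [ 0.4134 -0.2682  0.0323  0.0423] z 0.0511
side white 71 [285. 359.] [ 0.4151 -0.3065  0.0197  0.0272] z 0.0509
side white 283 [216. 187.] [0.5137 0.1168 0.0547 0.0576] z 0.1424
side white 86 [263. 189.] [0.6047 0.0412 0.0225 0.041 ] z 0.1427
scene blue 275 [180. 288.] [ 0.5652 -0.3034  0.0508  0.0541] z 0.0575
scene blue 323 [162. 314.] [ 0.5708 -0.3916  0.0512  0.055 ] z 0.0575
scene white 165 [238. 169.] [0.5166 0.1164 0.0536 0.0573] z 0.1437
scene white 193 [252. 195.] [0.6123 0.0256 0.0512 0.0573] z 0.1437
scene knob [ 0.6103 -0.1544  0.1645]
```

View pics/side1.png

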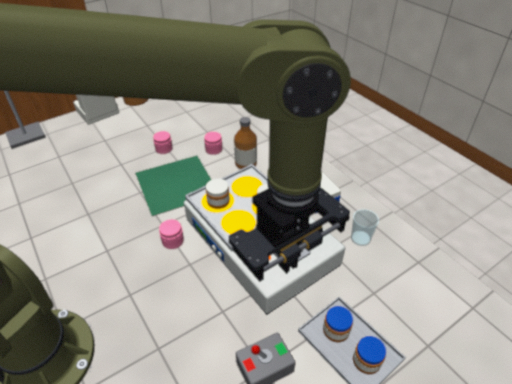

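All jars are placed: white lids at (217,187) and behind the wrist, blue lids in the tray at (339,318) and (371,350). The mat is empty and the toggle is on red. I'll straddle the ball with open jaws and push it to +x.

```bash
python3 -m creep '[[-3.2,1.5,0,0,-0.011,0,1],[-3.2,1.5,0,0,0,0,1],[0,0,0,0,0,0,1],[0,0,3,0,0,0,1],[0,0,3,0,0,0,1],[0,0,0,0,0,0,1],[0,0,0,0,0,0,1],[0,0,0,0,0,0,1]]' 15
```

```text
time_s: 39.85
tool_pos: [0.397, -0.2609, 0.2676]
tool_rot: [179.6, -0.4, 2.4]
force: [0.7, 0.4, 0.2]
grip_width: 0.0607
```

```bash
python3 -m creep '[[-0.9,1.8,0,0,0,0.04,1],[0,0,0,0,0,0,1],[0,0,0,0,0,0,1],[0,0,0,0,0,0,1],[0,0,2.5,0,0,0,1],[0,0,2.5,0,0,0,1],[0,0,0,0,0,0,1]]' 15
```

```text
time_s: 40.55
tool_pos: [0.3918, -0.2829, 0.2223]
tool_rot: [179.2, -0.8, -0.1]
force: [-0.3, 0.3, 0.5]
grip_width: 0.0868
```

```bash
python3 -m creep '[[-0.4,-0.3,1.5,0.014,-0.013,0,1],[0,0,1.5,0,0,0,1],[0,0,1.5,0,0,0,1],[0,0,1.5,0,0,0,1],[0,0,0,0,0,0,1]]' 15
```

```text
time_s: 41.05
tool_pos: [0.3888, -0.2803, 0.1621]
tool_rot: [-180.0, -0.1, -0.1]
force: [-0.3, 0.3, 0.6]
grip_width: 0.087
```

```bash
python3 -m creep '[[0.9,0,0.2,0,0,0,1],[0.9,0,0.2,0,0,0,1],[0.9,0,0,0,0,0,1],[0.9,0,0,0,0,0,1],[0.9,0,0,0,0,0,1],[0,0,0,0,0,0,1]]' 15
```

```text
time_s: 41.65
tool_pos: [0.4362, -0.2825, 0.1614]
tool_rot: [179.9, 0.1, -0.2]
force: [-0.0, 0.1, -0.2]
grip_width: 0.0868
```

```bash
python3 -m creep '[[-1.2,0,0,0,0,0,1],[0,0,-2,0,0,0,1],[0,0,-3,0,0,0,1],[0,0,-4,0,0,0,1],[0,0,-4,0,0,0,1],[0,0,0,0,0,0,1],[0,0,0,0,0,0,1]]' 15
python3 lids.py scene side
python3 - <<'E'
from m import *
for n in('side','scene'):
    c=cam(n);P=cloud(c);cv2.imwrite(f'pics/{n}2.png',c['frame'])
    for a,ce,m in blobs(mask(c,'red')):
        md=np.median(P[m],0)
        if -.35<md[1]<-.2: print(n,a,ce,md)
E
```

```text
time_s: 42.35
tool_pos: [0.4194, -0.2805, 0.2944]
tool_rot: [-180.0, 0.3, -0.2]
force: [0.1, 0.1, -1.2]
grip_width: 0.0867
tcp [ 0.4194 -0.2805  0.2944] [-179.9714    0.2966   -0.16  ] 0.08671683417412135
scene blue 273 [180. 288.] [ 0.565  -0.3032  0.0509  0.0538] z 0.0574
scene blue 325 [162. 314.] [ 0.5712 -0.3919  0.0512  0.0556] z 0.0575
scene white 161 [238. 169.] [0.5163 0.117  0.0532 0.0563] z 0.1439
scene white 190 [252. 195.] [0.6125 0.0259 0.0502 0.0574] z 0.1437
scene knob [ 0.6111 -0.1533  0.1646]
side blue 500 [339. 318.] [ 0.5613 -0.3023  0.0522  0.0567] z 0.0578
side blue 602 [371. 350.] [ 0.5667 -0.3906  0.0533  0.0567] z 0.058
side white 85 [285. 359.] [ 0.4157 -0.3071  0.0205  0.027 ] z 0.0511
side white 298 [216. 187.] [0.5131 0.1157 0.0542 0.0607] z 0.1424
side white 94 [262. 192.] [0.5978 0.0371 0.0177 0.0595] z 0.142
side 43 [274.97674419 339.41860465] [ 0.40365126 -0.28395685  0.10798856]
side 84 [248.76190476 364.23809524] [ 0.35004795 -0.27523952  0.0509787 ]
scene 11 [124.09090909 254.18181818] [ 0.34878202 -0.27489935  0.04968877]
```

View pics/scene2.png

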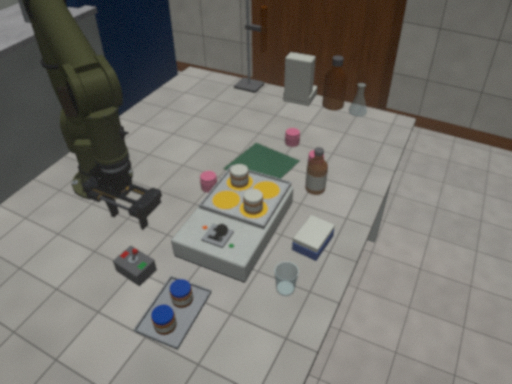

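The final view matches: white lids on two pads at (239,174) and (252,200), blue lids in the tray, lever far right at (221,230), and the toggle ball back at its "on" position. The arm is clear, so I'm handing in.

```bash
python3 -c "
from h import *
print(order.sign_off())"
```

```text
the job is handed in; nothing more can be done
None
```

The job is done and handed in at about 42.5 s of the 210 s; sign-off reports no verdict. In order, I:
- switched the isolator off
- shifted the lever from slow across neutral to fast, against its end stop
- moved both finished jars into the tray
- stood both fresh jars on pads: far right (pad2) and near left (pad1)
- switched the isolator back on

One fresh jar was knocked about 2.5 cm aside on the mat partway through. I measured its new position before picking it up.

**Last checks:**
- **Isolator:** the toggle ball is back at its starting "on" position (x 0.404).
- **Lever:** the knob is at (0.611, -0.153), and fast should be (0.611, -0.153).
- **Finished jars:** both lids are 0.058 m above the bench, so the jars stand upright on the tray floor.
- **Fresh jars:** in the scene camera their lids are about 3–4 mm from their pad centres.
- **Bystanders and arm:** I did not touch the bottle, beaker, tip box or pink jars, and they look unmoved in the pictures; I did not measure them again. The arm was clear of everything.

**Disagreement:** in the last side view the arm partly hid the lid on pad2, so that fit was off. For that jar I relied on the scene camera and an earlier clear side view, (0.612, 0.028) against the pad at (0.6135, 0.029).

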